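# Clamp the brass sample bar in the contact press with its ratchet knob

### The arm

A 7-joint arm with a two-finger parallel gripper is mounted at the origin on the work surface. World frame = base frame: x ahead of the robot, y to its left, z up, the work surface at z = 0. Lengths are in m, angles in rad, forces in N, time in s.
With the tool pointing down it reaches from about 0.4 to 0.85 m from the base axis. Payload 4.5 kg.
Tool frame: the origin (TCP) lies between the finger pads; the fingertips stand r.finger_overhang ahead of it and the grasp point (between the pads) lies 8 mm behind it (r.finger_overhang is the distance from the TCP to the fingertips, in m); z points along the fingers, x is the direction in which the jaws open and shut, and the axes are right-handed (so a half turn about z gives the same grasp; the last joint's range is limited). The gripper opens to 88 mm and grips with 3 to 60 N. Pads are 18 mm wide; open, the fingers measure 123 mm over their backs; the gripper's body (75 mm by 187 mm) begins 45 mm behind the grasp point.
Start: joints at [-1.288, 0.689, -0.195, 1.565, 0.157, 0.902, -0.215], TCP at [0.154, 0.606, 0.25] pointing down, gripper open.
Joint ranges: [-3.01, 3.01], [-0.46, 2.08], [-1.47, 1.51], [0.13, 2.56], [-1, 4.14], [0.04, 2.09], [-2.66, 2.66]. Speed limits (rad/s): [2.57, 2.57, 3.14, 3.14, 3.14, 3.14, 3.14].

### API

Orientations are given as a unit quaternion [x, y, z, w].
In Python, from plant import r gives the robot as it stands.
- The arm moves only by the tool move_arm, never from a script. Its argument "targets" is a list that holds one entry, the list of rows, each a list of 7 numbers: the turn, a rotation vector about the world's x, y, z in rad, then the shift along the world's x, y, z in m, then the opening, from 0 (shut) to 1 (fully open). A call has 1 to 5 rows; each row shifts and turns the pose as measured when the row begins; what a row does not reach is not made up. A row lasts 1/10 s, in which the tool goes at most 50 mm and 8.59 degrees, less where a joint would pass 70% of its speed; a pose out of reach is approached as far as the arm can. A call with a gripper value outside its range is refused whole. The fingers move at their own pace and stop on an object; "force" is the grip in N (left out, the last holds). Time passes only in rows, so rows that do not move let the fingers close. It gives the time, the measured TCP pose, the force and the opening at its end, in the units of the state.
- r.get_state(): the state, without advancing time (a new reading comes with each control period).
- r.snapshot(name): name is "side" or "top" or "wrist"; returns a dict with "frame" (420x560x3 uint8, red, green, blue), "K" (3x3 intrinsics, pixels), "T" (4x4, takes a point from camera to world coordinates). Camera axes: x right, y up, looking along -z (the intrinsics and any distortion apply to the point x, -y, -z); pixel columns grow to the right and rows downward; lengths in m; the calibration is good to about 2 mm. The wrist camera is an equidistant fisheye: a pixel r from the principal point sees the ray r / f radians off the axis. A picture is of the moment at which its call begins. There is no depth.
- r.finish_job(): hands the job in, once; it reports no verdict.
Trained networks look in a picture, given as the dict that the camera call returned (one of the last four; its "shot" number tells which), for a name from the list of things; names that differ only in an ending like _2 or _b are one class to them, and where a whole thing is asked for, a point or a joint stands for the part that bears it (a point fixed in the world has none). Each returns a list of dicts, best first, with "score" (0 to 1); they miss things now and then, are a little off and sometimes report something else, mostly with a low value. They report only what shows in the picture. A call takes as long as a camera call. They do not tell look-alikes from the thing itself.
- r.find_in(picture, query): "centre" ([row, column] in pixels, amid what is visible of it).
The state is a dict: "clock": time; "q": joint angles; "qd": joint speeds; "joint_torque": joint torques, N m; "tool_pos": TCP position; "eef_rot": TCP orientation; "contact_force": force on the tool from outside, world axes, zero at the start; "moment": the same for the moment, N m; "opening": opening from 0.0 (shut) to 1.0 (fully open).
Only numpy, scipy, OpenCV 4.12 (cv2) and the standard library are available. Lean on these libraries where they do the work, as an engineer would, in place of code of your own. Each camera call takes 0.05 s, during which the arm holds its last target. There are 200 camera calls.

### The job

Take the brass bar from the wooden sample rack and slide it lengthwise into the channel of the blue contact press, under the copper foot, until its end is home against the steel stop. Then turn the black ratchet knob clockwise, with a gentle grip, until the foot clamps the bar and the ratchet slips and clicks two or three times, so that the white line on the knob has moved from the collar's white line into the collar's green sector; stop there and let go. Leave the other bars and the blue multimeter where they are.

Things in the scene. Friction and masses are not known exactly. Their poses are not given: they have to be found in the camera images.
- press: Blue contact press, fixed; place and yaw vary. Origin at table height below the axis of foot and knob; +x points from the channel's open mouth (robot side) to the column, z up. Base plate 12 mm high, x -55 to 145 mm, y +-55. Blue head: x -26 to 99 mm, y +-23, 105 to 135 mm above the table. Black anvil: top 35 mm above the table, x -42 to 43 mm, 50 mm wide.
- channel (a point): Centre of the bar when home: x -32 mm, y 0, 39 mm above the table in the press's frame, same axes. Its far end is at the stop; 65 mm stick out before the anvil, free below. Rails 5 mm high leave a channel 22 mm wide, its mouth (x -25 to -41 mm) flared to 34 mm. The foot hangs 13 to 21 mm over the anvil: slide the bar in level, 1 to 2 mm above it.
- stop (a point): Middle of the top edge of the steel stop's face, which closes the channel at x 43 mm in the press's frame; 51 mm above the table.
- bar_brass_mid (a point): Centre of the brass (yellow) bar, 150 x 18 x 8 mm, 0.14 to 0.24 kg, loose; x along its length, z up. Underside 25 mm above the table on two wooden ribs, at x -22 to -12 and 50 to 60 mm from its centre; the end towards the robot (-x) is free to grip. Three bars lie 60 mm apart, their order varies. Either end may go in first.
- bar_brass: The brass bar; origin at the centre of its underside, 4 mm below its centre; axes as for its centre.
- rack: Plywood sample rack, fixed: a plate 130 x 190 x 6 mm with two cross ribs, tops 25 mm above the table. Origin at table height below the centre of the middle bar; x along the bars.
- bar_alu_mid (a point): Centre of the aluminium (silver) bar; size and axes as the brass one. Stays on the rack.
- bar_dark_mid (a point): Centre of the black bar; size and axes as the brass one. Stays on the rack.
- knob_grip (a point): Grip point on the vertical axis of the black, round, knurled ratchet knob, 175 mm above the table. Clockwise (from above) it takes the collar along and lowers the foot (16 mm across; 20 mm a turn), against about 0.09 N m. When the foot presses the bar the collar stops and the knob slips on it at about 0.2 N m, twelve clicks a turn (0.52 rad each). The clamp holds when the knob is let go.
- knob: The plastic knob, 36 mm across, from 150 to 190 mm above the table; origin at the centre of its underside on the axis. It does not rise or sink. Hold it gently: 15 to 25 N per finger are ample. With a bar in place the foot meets it after about 1.7 to 4 rad of clockwise turning.
- knob_mark (a point): Outer end of the white line on the knob's top, 15 mm from the axis, 190 mm above the table. At the start it is in line with the collar's white line.
- collar_top (a point): Centre of the top of the steel collar below the knob, 54 mm across, 145 mm above the table; turns with the screw. In its frame (angles anticlockwise from its x, z up) the collar's white line is at 1.25 rad and the green sector from 0.7 to -0.7 rad. The knob's line starts at 1.25 rad and falls by the angle slipped: 1.25 rad of slip is mid-sector.
- meter: Blue handheld multimeter lying on the table, 170 x 85 x 34 mm; origin at the centre of its underside, x along its length. Leave it.
Things that resemble listed ones, but are neither listed nor needed, are in the scene too. Of the things that look like the press, the larger one is meant. Of the things that look like the bar_brass, the smaller one is meant.

How it is judged:
By the outcome, as a careful person would: the job done as asked, in the order asked, and still so for the second after the job is handed in, with the robot touching nothing.
It also fails if it takes over 72 s, if anything falls off the work surface, if the arm or the gripper's body presses on something with over 40 N, if the wrist force passes 120 N, or if a joint passes its speed limit or range.

## Working session

There is one attempt and no reset: what is moved stays moved. The work goes in short steps, Python scripts to look and compute and a tool call to move; the robot and the scene stay as the last step left them, time stands still between calls to the robot, and variables do not carry over. Pictures are saved under pics/ and viewed, about 8 in all and at most 12, crops included, and the job is handed in when it is done.

Besides the shell and the picture viewer there is one more tool, called after "Request:" in YAML: its name, and indented under it one key for each argument. move_arm: Moves the arm, as the interface text tells. Its arguments: {"type":"object","properties":{"targets":{"type":"array","items":{"type":"array","items":{"type":"array","items":{"type":"number"}}}},"force":{"type":"number"}},"required":["targets"]}

```bash
ls; mkdir -p pics; cat > h.py <<'E'
import numpy as np, cv2
from plant import r
def px(s,p):
    p=np.atleast_2d(np.asarray(p,float)); T=s["T"];K=s["K"]
    c=(p-T[:3,3])@T[:3,:3]; c=c*[1,-1,-1]
    if s.get("fish"):
        rho=np.hypot(c[:,0],c[:,1]); th=np.arctan2(rho,c[:,2]); n=c[:,:2]/np.maximum(rho,1e-9)[:,None]*th[:,None]
    else: n=c[:,:2]/c[:,2:]
    return np.c_[K[0,0]*n[:,0]+K[0,2],K[1,1]*n[:,1]+K[1,2]]
def ray(s,u,v):
    K=s["K"]; x=(u-K[0,2])/K[0,0]; y=(v-K[1,2])/K[1,1]
    if s.get("fish"):
        t=np.hypot(x,y); f=np.sin(t)/max(t,1e-9); d=np.array([x*f,y*f,np.cos(t)])
    else: d=np.array([x,y,1.])
    d=s["T"][:3,:3]@(d*[1,-1,-1]); return s["T"][:3,3],d/np.linalg.norm(d)
def onz(s,u,v,z):
    o,d=ray(s,u,v); return o+d*(z-o[2])/d[2]
def snap(n,save=None):
    s=r.snapshot(n); s["fish"]=(n=="wrist")
    if save: cv2.imwrite("pics/"+save,s["frame"][:,:,::-1])
    return s
E
python3 - <<'E'
from h import *
st=r.get_state();print(st, r.finger_overhang)
Z=dict(press=.07,bar_brass_mid=.029,bar_alu_mid=.029,bar_dark_mid=.029,rack=.01,knob_grip=.175,knob_mark=.19,stop=.051,collar_top=.145,meter=.03,channel=.039)
ims=[]
for n in("top","side"):
    s=snap(n,n+"0.png"); print(n,s.keys(),s["K"].tolist(),s["T"].round(3).tolist())
    for q,z in Z.items():
        for d in r.find_in(s,q)[:3]:
            v,u=d["centre"]; print(q,round(d["score"],2),round(u),round(v),onz(s,u,v,z).round(3))
E
```

```text
pics
{'clock': 0.0, 'q': array([-1.28818413,  0.68999808, -0.19452636,  1.56634794,  0.15728045,
        0.90247855, -0.21509942]), 'qd': array([ 1.75407813e-04, -4.17505668e-04, -2.52932837e-05,  1.88549376e-04,
        3.60182142e-04, -4.12001920e-04, -8.06061345e-05]), 'joint_torque': array([-1.94247427e-04, -5.27558327e+01, -1.26669746e+00, -1.53433102e+01,
       -5.25514595e-02,  6.55107899e-03,  1.75254859e-04]), 'tool_pos': array([0.15379183, 0.60515068, 0.24890048]), 'eef_rot': array([ 7.89357812e-01,  6.13932729e-01, -6.92941127e-04,  6.06530231e-04]), 'contact_force': array([ 0.4769857 , -0.2094704 ,  0.16377278]), 'moment': array([-0.06758345, -0.01524044, -0.04829847]), 'opening': 1.0021744776476929} 0.011
top dict_keys(['frame', 'K', 'T', 'shot', 'fish']) [[401.50196174695316, 0.0, 277.58808737073275], [0.0, 401.50196174695316, 204.8648051170695], [0.0, 0.0, 1.0]] [[-0.013, 0.997, -0.081, 0.42], [-0.999, -0.016, -0.036, 0.038], [-0.037, 0.08, 0.996, 1.12], [0.0, 0.0, 0.0, 1.0]]
press 0.86 278 140 [0.678 0.072 0.07 ]
press 0.55 210 175 [0.589 0.254 0.07 ]
bar_brass_mid 0
[... 1162 characters left out ...]
 0.319 -0.194  0.029]
bar_alu_mid 0.7 356 315 [ 0.546 -0.245  0.029]
bar_alu_mid 0.6 366 331 [ 0.536 -0.294  0.029]
bar_alu_mid 0.42 213 175 [0.538 0.488 0.029]
bar_dark_mid 0.58 369 341 [ 0.523 -0.32   0.029]
rack 0.93 367 330 [ 0.551 -0.283  0.01 ]
knob_grip 0.76 315 189 [0.649 0.071 0.175]
knob_mark 0.63 315 187 [0.642 0.064 0.19 ]
knob_mark 0.47 252 178 [0.521 0.194 0.19 ]
stop 0.75 262 205 [0.571 0.229 0.051]
stop 0.62 321 221 [0.678 0.07  0.051]
stop 0.29 310 187 [0.753 0.229 0.051]
collar_top 0.67 311 193 [0.656 0.098 0.145]
meter 0.91 211 172 [0.54  0.507 0.03 ]
meter 0.56 369 329 [ 0.545 -0.294  0.03 ]
channel 0.97 320 219 [0.689 0.09  0.039]
channel 0.76 262 202 [0.589 0.255 0.039]
```

View pics/top0.png

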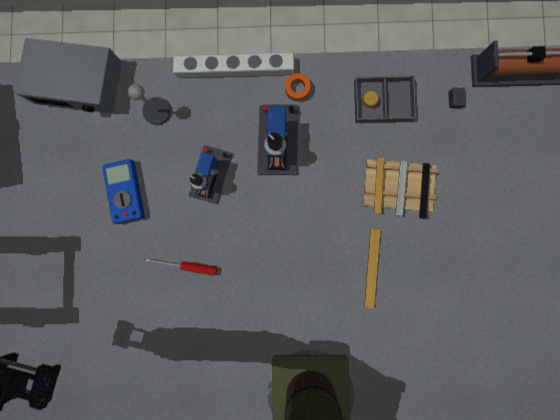

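View pics/side0.png

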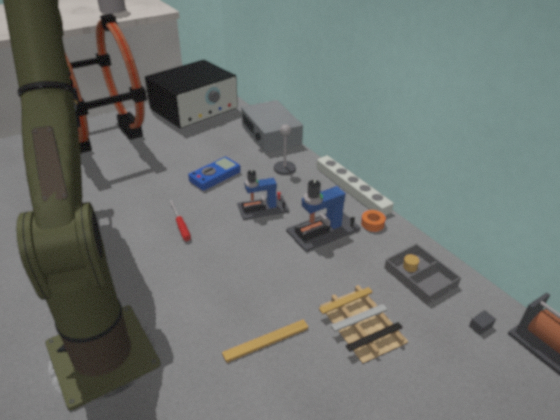

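```bash
python3 - <<'E'
from h import *
s=snap("top"); f=s["frame"]; 
hsv=cv2.cvtColor(f,cv2.COLOR_RGB2HSV)
def comp(m,z,nm,box):
    u0,v0,u1,v1=box; mm=np.zeros_like(m); mm[v0:v1,u0:u1]=m[v0:v1,u0:u1]
    v,u=np.nonzero(mm); P=np.array([onz(s,a,b,z)[:2] for a,b in zip(u,v)],np.float32)
    (c,wh,a)=cv2.minAreaRect(P); bp=cv2.boxPoints((c,wh,a)); e=max((bp[1]-bp[0],bp[2]-bp[1]),key=np.linalg.norm)
    print(nm,len(P),np.round(c,4),np.round(wh,4),"yaw",np.degrees(np.arctan2(e[1],e[0])).round(1)%180)
H,S,V=[hsv[...,i].astype(int) for i in range(3)]
print(hsv[185,379],hsv[188,402],hsv[190,425],hsv[130,275],hsv[190,390],hsv[150,262],hsv[150,245])
comp(((H>14)&(H<26)&(S>150)&(V>110)).astype(np.uint8),.033,"brass",(360,150,398,220))
comp(((S<60)&(V>110)).astype(np.uint8),.033,"alu",(385,150,415,222))
comp(((V<40)).astype(np.uint8),.033,"dark",(412,155,440,222))
comp(((H>105)&(H<125)&(S>150)&(V>60)).astype(np.uint8),.135,"head",(255,95,305,180))
a=cv2.resize(f[90:190,240:320],(640,800),interpolation=cv2.INTER_CUBIC)[:600]
b=cv2.resize(f[150:225,355:445],None,fx=4,fy=4,interpolation=cv2.INTER_CUBIC)
b=cv2.resize(f[150:225,355:445],(360,300),interpolation=cv2.INTER_CUBIC)
a=cv2.resize(f[95:185,250:305],(366,600),interpolation=cv2.INTER_CUBIC)
o=np.zeros((600,730,3),np.uint8);o[:,:366]=a;o[:300,368:728]=b
cv2.imwrite("pics/c1.png",o[:,:,::-1])
E
```

```text
[ 20 151 159] [ 99  13 142] [100  38  20] [109 182 118] [ 18  95 155] [120  29  62] [105  10 105]
brass 298 [ 0.5567 -0.1959] [0.0167 0.1451] yaw 175.7
alu 398 [ 0.5461 -0.247 ] [0.1696 0.0762] yaw 3.0
dark 340 [ 0.5412 -0.3174] [0.0176 0.1452] yaw 174.2
head 511 [0.6856 0.0762] [0.046  0.1228] yaw 177.8
```

View pics/c1.png

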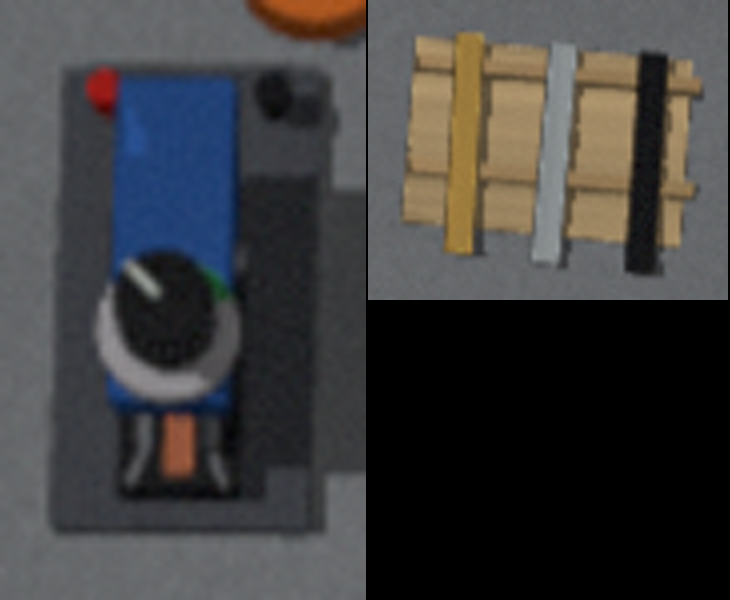

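Request:
move_arm:
  targets:
    - [[0, 0, 0.009, 0.027, -0.034, 0, 0.5], [0, 0, 0.009, 0.027, -0.034, 0, 0.5], [0, 0, 0.009, 0.027, -0.034, 0, 0.5], [0, 0, 0.009, 0.027, -0.034, 0, 0.5], [0, 0, 0.009, 0.027, -0.034, 0, 0.5]]

```text
clock: 1.75
tool_pos: [0.2852, 0.4367, 0.2499]
eef_rot: [0.77, 0.638, 0.001, -0.004]
contact_force: [1.1, -0.0, 0.2]
opening: 0.57
```

Request:
move_arm:
  targets:
    - [[0, 0, 0.009, 0.027, -0.034, 0, 0.5], [0, 0, 0.009, 0.027, -0.034, 0, 0.5], [0, 0, 0.009, 0.027, -0.034, 0, 0.5], [0, 0, 0.009, 0.027, -0.034, 0, 0.5], [0, 0, 0.009, 0.027, -0.034, 0, 0.5]]

```text
clock: 2.25
tool_pos: [0.4254, 0.2598, 0.251]
eef_rot: [0.755, 0.656, 0.003, -0.004]
contact_force: [1.0, 1.3, -0.3]
opening: 0.498
```

Request:
move_arm:
  targets:
    - [[0, 0, 0.009, 0.004, -0.046, 0, 0.5], [0, 0, 0.009, 0.004, -0.046, 0, 0.5], [0, 0, 0.009, 0.004, -0.046, 0, 0.5], [0, 0, 0.009, 0.004, -0.046, 0, 0.5], [0, 0, 0.009, 0.004, -0.046, 0, 0.5]]

```text
clock: 2.75
tool_pos: [0.4509, 0.0224, 0.2521]
eef_rot: [0.74, 0.673, 0.007, -0.003]
contact_force: [0.8, 0.2, 0.3]
opening: 0.5
```

Request:
move_arm:
  targets:
    - [[0, 0, 0.009, 0.004, -0.046, 0, 0.5], [0, 0, 0.009, 0.004, -0.046, 0, 0.5], [0, 0, 0.009, 0.004, -0.046, 0, 0.5], [0, 0, 0.009, 0.004, -0.046, 0, 0.5], [0, 0, 0.009, 0.004, -0.046, 0, 0.5]]

```text
clock: 3.25
tool_pos: [0.4713, -0.2177, 0.2534]
eef_rot: [0.724, 0.69, 0.008, -0.002]
contact_force: [0.8, 0.3, 0.1]
opening: 0.498
```

```bash
cat >> h.py <<'E'
def err(yawdeg,pos=None):
    """rotvec to bring tool to point down with jaw axis at yawdeg (mod 180), and shift to pos"""
    from scipy.spatial.transform import Rotation as R
    st=r.get_state(); c=R.from_quat(st["eef_rot"]); best=None
    for k in(0,180):
        a=np.radians(yawdeg+k); x=np.array([np.cos(a),np.sin(a),0]); z=np.array([0,0,-1.]); t=R.from_matrix(np.c_[x,np.cross(z,x),z])
        e=(t*c.inv()).as_rotvec()
        if best is None or np.linalg.norm(e)<np.linalg.norm(best): best=e
    print("t",round(st["clock"],2),"rot",best.round(4),"shift",None if pos is None else (np.array(pos)-st["tool_pos"]).round(4),"F",st["contact_force"].round(1),"M",st["moment"].round(2),"op",round(st["opening"],3),"q7",st["q"][6].round(2))
def rect(s,m,z):
    n,l,stt,_=cv2.connectedComponentsWithStats(m.astype(np.uint8)); k=1+np.argmax(stt[1:,4])
    v,u=np.nonzero(l==k); P=np.array([onz(s,a,b,z)[:2] for a,b in zip(u,v)],np.float32)
    c,wh,a=cv2.minAreaRect(P); bp=cv2.boxPoints((c,wh,a)); e=max((bp[1]-bp[0],bp[2]-bp[1]),key=np.linalg.norm)
    return len(P),np.round(c,4),np.round(wh,4),((np.degrees(np.arctan2(e[1],e[0]))+90)%180-90).round(2)
E
python3 - <<'E'
from h import *
s=snap("wrist","w1.png"); print(s["T"].round(3).tolist(),s["K"][0])
for d in r.find_in(s,"bar_brass_mid")[:3]: 
    v,u=d["centre"];print(d["score"],u,v,onz(s,u,v,.033))
hsv=cv2.cvtColor(s["frame"],cv2.COLOR_RGB2HSV).astype(int);H,S,V=[hsv[...,i] for i in range(3)]
print(rect(s,(H>14)&(H<27)&(S>140)&(V>90),.033), px(s,[.5567,-.1959,.033]))
err(85.7,[.502,-.192,.024])
E
```

```text
[[0.048, -0.953, -0.299, 0.395], [0.999, 0.05, 0.002, -0.216], [0.013, -0.299, 0.954, 0.388], [0.0, 0.0, 0.0, 1.0]] [325.1922621    0.         274.82425434]
0.9 293.5 239.4 [ 0.54588526 -0.19641781  0.033     ]
0.68 300.7 72.2 [ 0.35490586 -0.18159143  0.033     ]
0.25 478.8 265.7 [0.60867792 0.07431295 0.033     ]
(2953, array([ 0.3538, -0.1805]), array([0.0224, 0.1683]), np.float32(-6.18)) [[294.17631193 247.65537441]]
t 3.35 rot [-0.0089  0.0091 -0.0142] shift [ 0.0316  0.0323 -0.2288] F [ 0.   0.4 -0.8] M [0.04 0.04 0.05] op 0.503 q7 1.59
```

View pics/w1.png

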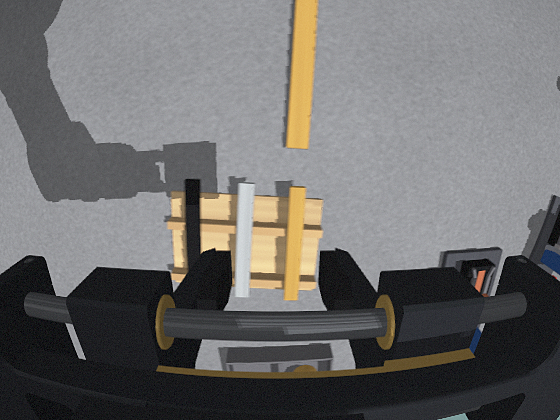

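```bash
python3 - <<'E'
from h import *
s=snap("wrist")
hsv=cv2.cvtColor(s["frame"],cv2.COLOR_RGB2HSV).astype(int);H,S,V=[hsv[...,i] for i in range(3)]
m=(H>14)&(H<27)&(S>140)&(V>90); m[:170]=0;m[310:]=0; m[:,:265]=0; m[:,312:]=0
print(rect(s,m,.033))
# end midlines at top face edges
for v in (200,240,280):
    u=np.nonzero(m[v])[0]; print(v,u.min(),u.max(),onz(s,u.min(),v,.033)[:2].round(4),onz(s,u.max(),v,.033)[:2].round(4))
E
```

```text
(1571, array([ 0.5554, -0.1945]), array([0.0183, 0.1492]), np.float32(-4.98))
200 298 311 [ 0.4968 -0.1977] [ 0.4977 -0.1829]
240 296 310 [ 0.5459 -0.202 ] [ 0.5471 -0.1853]
280 294 307 [ 0.6004 -0.2064] [ 0.6017 -0.1901]
```

Request:
move_arm:
  targets:
    - [[-0.004, 0.004, -0.013, 0.015, 0.017, -0.02, 0.5], [-0.004, 0.004, -0.013, 0.015, 0.017, -0.04, 0.5], [0, 0, 0, 0, 0, -0.04, 0.5], [0, 0, 0, 0, 0, -0.03, 0.5], [0, 0, 0, 0, 0, 0, 0.5]]
  force: 45

```text
clock: 3.9
tool_pos: [0.5046, -0.1787, 0.1214]
eef_rot: [0.735, 0.679, 0.005, 0.001]
contact_force: [-0.3, -0.4, 0.6]
opening: 0.502
```

```bash
python3 -c "
from h import *
err(85,[.501,-.190,.024])"
```

```text
t 3.9 rot [-0.0059  0.009  -0.0082] shift [-0.0036 -0.0113 -0.0974] F [-0.3 -0.4  0.6] M [0.03 0.06 0.03] op 0.502 q7 1.37
```

Request:
move_arm:
  targets:
    - [[-0.006, 0.009, -0.008, -0.004, -0.011, -0.02, 0.5], [0, 0, 0, 0, 0, -0.03, 0.5], [0, 0, 0, 0, 0, -0.02, 0.5], [0, 0, 0, 0, 0, 0, 0.5]]

```text
clock: 4.3
tool_pos: [0.5044, -0.186, 0.0547]
eef_rot: [0.735, 0.678, 0.003, 0.002]
contact_force: [-0.6, -0.7, -0.0]
opening: 0.5
```

```bash
python3 -c "
from h import *
err(85,[.501,-.190,.024])"
```

```text
t 4.3 rot [-0.0003  0.0069 -0.0053] shift [-0.0034 -0.004  -0.0307] F [-0.6 -0.7 -0. ] M [0.   0.1  0.03] op 0.5 q7 1.34
```

Request:
move_arm:
  targets:
    - [[0, 0.007, -0.005, -0.004, -0.004, -0.012, 0.5], [0, 0, 0, 0, 0, -0.018, 0.5], [0, 0, 0, 0, 0, 0, 0.5], [0, 0, 0, 0, 0, 0, 0.5]]

```text
clock: 4.7
tool_pos: [0.5035, -0.1903, 0.0289]
eef_rot: [0.737, 0.676, 0.002, 0.003]
contact_force: [-0.1, -0.1, 0.2]
opening: 0.503
```

```bash
python3 -c "
from h import *
err(85,[.501,-.190,.024])"
```

```text
t 4.7 rot [ 0.0012  0.0067 -0.0002] shift [-0.0025  0.0003 -0.0049] F [-0.1 -0.1  0.2] M [ 0.04  0.02 -0.02] op 0.503 q7 1.33
```

Request:
move_arm:
  targets:
    - [[0, 0.008, 0, -0.002, 0, -0.005, 0.5], [0, 0, 0, 0, 0, 0, 0.1], [0, 0, 0, 0, 0, 0, 0], [0, 0, 0, 0, 0, 0, 0], [0, 0, 0, 0, 0, 0, 0]]
  force: 50

```text
clock: 5.2
tool_pos: [0.5027, -0.1909, 0.0264]
eef_rot: [0.737, 0.675, -0.0, 0.001]
contact_force: [1.3, -0.1, -0.7]
opening: 0.192
```

Request:
move_arm:
  targets:
    - [[0, 0, 0, 0, 0, 0, 0], [0, 0, 0, 0, 0, 0, 0], [0, 0, 0, 0, 0, 0, 0]]

```text
clock: 5.5
tool_pos: [0.5027, -0.191, 0.0264]
eef_rot: [0.737, 0.675, -0.0, 0.001]
contact_force: [0.3, 0.1, -2.2]
opening: 0.202
```

```bash
python3 -c "
from h import *
err(85,[.501,-.190,.024])"
```

```text
t 5.5 rot [0.0021 0.0019 0.0005] shift [-0.0017  0.001  -0.0024] F [ 0.3  0.1 -2.2] M [-0.05 -0.03  0.02] op 0.202 q7 1.32
```

Request:
move_arm:
  targets:
    - [[0, 0, 0, 0, 0, 0.02, 0], [0, 0, 0, 0, 0, 0.04, 0], [0, 0, 0, 0, 0.01, 0.04, 0], [0, 0, 0, 0.004, 0.03, 0.04, 0], [0, 0, 0, 0.004, 0.03, 0.04, 0]]

```text
clock: 6.0
tool_pos: [0.5032, -0.1237, 0.2056]
eef_rot: [0.741, 0.672, -0.007, -0.005]
contact_force: [0.4, 0.7, -2.3]
opening: 0.196
```

Request:
move_arm:
  targets:
    - [[0, 0, 0, 0.004, 0.03, 0.04, 0], [0, 0, 0, 0.004, 0.03, 0.01, 0], [0, 0, 0, 0, 0, 0, 0], [0, 0, 0, 0, 0, 0, 0]]

```text
clock: 6.4
tool_pos: [0.5127, -0.0574, 0.2622]
eef_rot: [0.738, 0.674, -0.003, -0.002]
contact_force: [-0.1, -0.5, -1.9]
opening: 0.193
```

```bash
python3 - <<'E'
from h import *
err(85)
t=snap("top"); s=snap("wrist","w2.png")
for n in("press","knob_grip","stop","channel","collar_top","knob_mark"):
  for d in r.find_in(s,n)[:2]:
    v,u=d["centre"];z=dict(press=.07,knob_grip=.175,stop=.051,channel=.039,collar_top=.145,knob_mark=.19)[n]
    print(n,round(d["score"],2),round(u),round(v),onz(s,u,v,z).round(4))
E
```

```text
t 6.4 rot [ 0.0006 -0.0066  0.0031] shift None F [-0.1 -0.5 -1.9] M [-0.    0.06  0.03] op 0.193 q7 1.25
press 0.98 388 254 [0.6015 0.0662 0.07  ]
press 0.86 506 221 [0.5788 0.2361 0.07  ]
knob_grip 0.74 553 223 [0.5442 0.2137 0.175 ]
knob_grip 0.62 440 347 [0.6616 0.0935 0.175 ]
stop 0.82 391 254 [0.6113 0.076  0.051 ]
stop 0.8 505 218 [0.5829 0.2514 0.051 ]
channel 0.86 389 251 [0.6135 0.0784 0.039 ]
channel 0.83 504 225 [0.5982 0.2608 0.039 ]
collar_top 0.92 550 221 [0.5555 0.2438 0.145 ]
collar_top 0.62 438 348 [0.6926 0.1106 0.145 ]
knob_mark 0.74 554 222 [0.5361 0.1971 0.19  ]
knob_mark 0.65 440 345 [0.6446 0.0834 0.19  ]
```

View pics/w2.png

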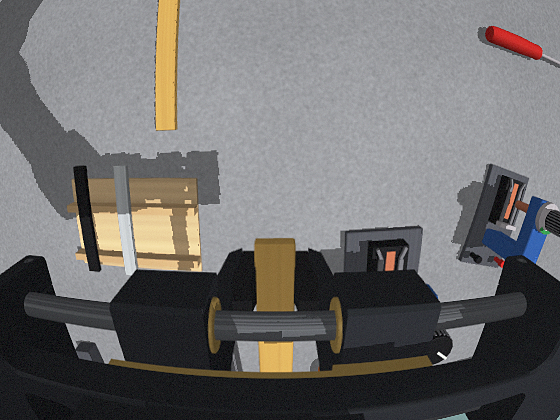

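```bash
python3 - <<'E'
from h import *
s=snap("wrist")
f=s["frame"]
cv2.imwrite("pics/w2c.png",cv2.resize(f[215:285,330:435],None,fx=7,fy=7,interpolation=cv2.INTER_CUBIC)[:,:,::-1])
for u,v,z in((342,233,.012),(421,227,.012),(368,242,.035),(408,240,.035)): print(u,v,onz(s,u,v,z).round(4))
E
```

```text
342 233 [0.5931 0.0207 0.012 ]
421 227 [0.5967 0.1322 0.012 ]
368 242 [0.5994 0.0493 0.035 ]
408 240 [0.603  0.1036 0.035 ]
```

View pics/w2c.png

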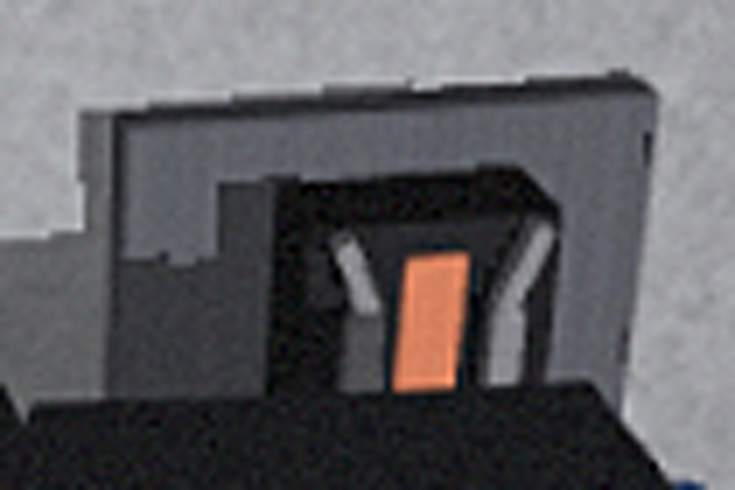

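```bash
python3 - <<'E'
from h import *
s=snap("wrist")
def w(a,b,z): return onz(s,330+a/7-.5+.07,215+b/7-.5+.07,z)[:2]
for n,a,b,z in(("baseL",118,118,.012),("baseR",655,93,.012),("tipL",343,235,.040),("tipR",545,225,.040),("bendL",368,312,.040),("bendR",508,305,.04),("copL",408,258,.035),("copR",470,253,.035),("copL2",393,390,.035),("copR2",455,387,.035)):
    print(n,w(a,b,z).round(4))
for z,nm in((.175,"grip"),):
    o,d=ray(s,440,347)
t=snap("top")
for n,z in(("knob_grip",.175),("collar_top",.145),("channel",.039)):
  for d in r.find_in(t,n)[:2]:
    v,u=d["centre"];print(n,round(d["score"],2),u,v,onz(t,u,v,z).round(4))
f=t["frame"]; hsv=cv2.cvtColor(f,cv2.COLOR_RGB2HSV).astype(int);H,S,V=[hsv[...,i] for i in range(3)]
m=np.zeros(f.shape[:2],bool); m[95:185,255:305]=True; print(rect(t,m&(H>105)&(H<125)&(S>150)&(V>60),.135))
E
```

```text
baseL [0.5917 0.0268]
baseR [0.5985 0.1359]
tipL [0.6073 0.0621]
tipR [0.6102 0.1015]
bendL [0.6232 0.0674]
bendR [0.6255 0.095 ]
copL [0.6158 0.0765]
copR [0.6163 0.0887]
copL2 [0.6428 0.0747]
copR2 [0.6439 0.0872]
knob_grip 0.81 275.9 140.3 [0.6519 0.0746 0.175 ]
knob_grip 0.46 194.6 179.1 [0.5618 0.2706 0.175 ]
collar_top 0.63 275.8 136.2 [0.6696 0.0759 0.145 ]
collar_top 0.61 276.3 139.8 [0.6605 0.0747 0.145 ]
channel 0.95 208.7 174.0 [0.5955 0.2651 0.039 ]
channel 0.81 276.5 136.9 [0.6947 0.078  0.039 ]
(494, array([0.7097, 0.0753]), array([0.0452, 0.0745]), np.float32(-0.82))
```

Request:
move_arm:
  targets:
    - [[0, -0.003, 0.006, -0.03, 0.01, 0, 0], [0, -0.002, 0.006, -0.03, 0.03, 0, 0], [0, 0, 0.006, -0.005, 0.035, -0.01, 0], [0, 0, 0.006, 0, 0.035, -0.03, 0], [0, 0, 0.006, 0, 0.035, -0.03, 0]]

```text
clock: 7.6
tool_pos: [0.4497, 0.0855, 0.1938]
eef_rot: [0.733, 0.68, 0.004, 0.004]
contact_force: [0.1, -1.0, -1.3]
opening: 0.195
```

Request:
move_arm:
  targets:
    - [[0, 0, 0, 0, 0, -0.03, 0], [0, 0, 0, 0, 0, -0.02, 0], [0, 0, 0, 0, 0, 0, 0], [0, 0, 0, 0, 0, 0, 0]]

```text
clock: 8.0
tool_pos: [0.4494, 0.0939, 0.1406]
eef_rot: [0.729, 0.685, 0.005, 0.002]
contact_force: [0.5, -0.9, -1.2]
opening: 0.197
```

```bash
python3 - <<'E'
from h import *
err(86.5,[.4504,.0907,.038])
E
```

```text
t 8.0 rot [-0.0037  0.0107  0.0011] shift [ 0.001  -0.0032 -0.1026] F [ 0.5 -0.9 -1.2] M [-0.03  0.02  0.03] op 0.197 q7 0.81
```

Request:
move_arm:
  targets:
    - [[-0.002, 0.006, 0, 0, -0.003, -0.03, 0], [-0.002, 0.005, 0, 0, 0, -0.04, 0], [0, 0, 0, 0, 0, -0.025, 0], [0, 0, 0, 0, 0, 0, 0], [0, 0, 0, 0, 0, 0, 0]]

```text
clock: 8.5
tool_pos: [0.4568, 0.0908, 0.0493]
eef_rot: [0.73, 0.683, 0.007, 0.004]
contact_force: [-0.8, 0.1, -0.5]
opening: 0.193
```

```bash
python3 - <<'E'
from h import *
err(86.5,[.4504,.0907,.038])
t=snap("top");s=snap("side");w=snap("wrist")
f=t["frame"]; a=cv2.resize(f[110:210,235:310],(450,600),interpolation=cv2.INTER_CUBIC)
g=s["frame"]; b=cv2.resize(g[170:270,240:370],(350,270),interpolation=cv2.INTER_CUBIC)
c=cv2.resize(w["frame"],(350,262))
o=np.zeros((600,800,3),np.uint8);o[:,:450]=a;o[:270,450:]=b;o[300:562,450:]=c
cv2.imwrite("pics/c3.png",o[:,:,::-1])
E
```

```text
t 8.5 rot [-0.0045  0.0153  0.0061] shift [-0.0064 -0.0001 -0.0113] F [-0.8  0.1 -0.5] M [ 0.04  0.12 -0.07] op 0.193 q7 0.76
```

View pics/c3.png

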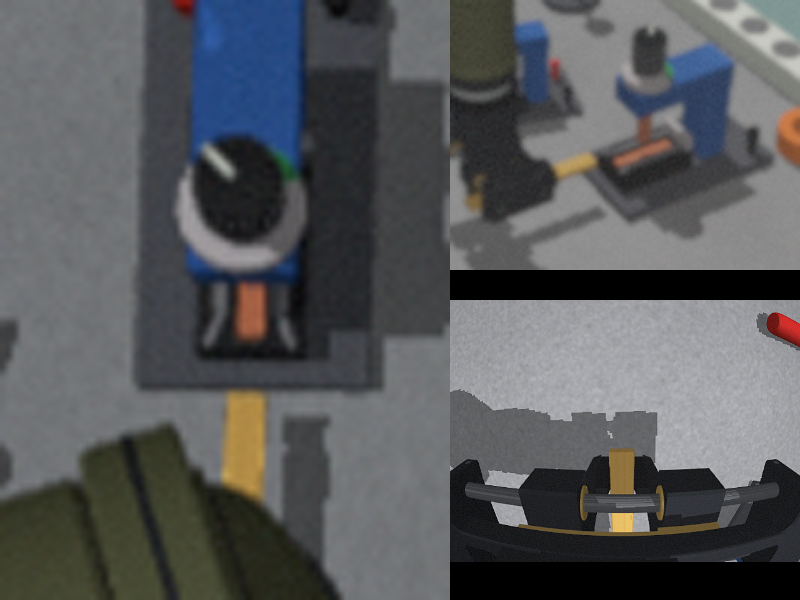

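```bash
cat > m.py <<'E'
from h import *
def lines():
    t=snap("top"); f=t["frame"]; hsv=cv2.cvtColor(f,cv2.COLOR_RGB2HSV).astype(int);H,S,V=[hsv[...,i] for i in range(3)]
    m=np.zeros(H.shape,bool); m[150:200,262:290]=1
    ye=m&(H>=16)&(H<28)&(S>110)&(V>70); orr=np.zeros_like(m); orr[135:172,262:290]=1; orr&=(H<14)&(S>90)&(V>70)
    for nm,k,z in(("bar",ye,.0445),("strip",orr,.036)):
        pts=[]
        for v in np.nonzero(k.sum(1)>=4)[0]:
            u=np.arange(262,290); wt=(S[v,262:290]-60).clip(0)*k[v,262:290] 
            pts.append(onz(t,(wt*u).sum()/wt.sum(),v,z)[:2])
        if len(pts)>3:
            P=np.array(pts); q=np.polyfit(P[:,0],P[:,1],1); print(nm,len(P),P[:,0].min().round(4),P[:,0].max().round(4),"yaw",np.degrees(q[0]).round(2),"y@.6088",np.polyval(q,.6088).round(4),"ymid",P[:,1].mean().round(4),P[:,0].mean().round(4))
E
python3 -c "
from m import *
lines();lines();err(86.5,[.4504,.0907,.038])"
```

```text
bar 18 0.5422 0.5885 yaw -1.75 y@.6088 0.0813 ymid 0.0826 0.5653
strip 10 0.6146 0.6395 yaw -0.44 y@.6088 0.0795 ymid 0.0793 0.627
bar 18 0.5422 0.5885 yaw -1.66 y@.6088 0.0814 ymid 0.0826 0.5653
strip 10 0.6146 0.6395 yaw -2.68 y@.6088 0.0802 ymid 0.0793 0.627
t 8.75 rot [-0.0053  0.0162  0.0058] shift [-0.0063 -0.0003 -0.0116] F [-0.7 -0.4 -1.9] M [0.06 0.14 0.02] op 0.194 q7 0.76
```

Request:
move_arm:
  targets:
    - [[-0.005, 0.016, 0.003, 0, -0.001, -0.006, 0], [-0.003, 0.008, 0.003, 0, 0, -0.005, 0], [0, 0, 0, 0, 0, 0, 0], [0, 0, 0, 0, 0, 0, 0]]

```text
clock: 9.15
tool_pos: [0.4578, 0.0901, 0.0391]
eef_rot: [0.728, 0.685, -0.003, -0.002]
contact_force: [-0.2, 0.0, -1.9]
opening: 0.193
```

```bash
python3 -c "
from m import *
err(86.5,[.4568,.0895,.038]);lines()"
```

```text
t 9.15 rot [ 0.0022 -0.0073 -0.0002] shift [-0.001  -0.0006 -0.0011] F [-0.2  0.  -1.9] M [-0.02  0.07 -0.05] op 0.193 q7 0.77
bar 10 0.5612 0.5857 yaw 0.91 y@.6088 0.0824 ymid 0.0819 0.5735
strip 10 0.6146 0.6395 yaw -1.39 y@.6088 0.0799 ymid 0.0794 0.627
```

Request:
move_arm:
  targets:
    - [[0, -0.007, 0, 0.01, -0.0016, -0.001, 0], [0, 0, 0, 0.01, -0.0006, 0, 0], [0, 0, 0, 0.01, -0.0006, 0, 0], [0, 0, 0, 0, 0, 0, 0]]

```text
clock: 9.6
tool_pos: [0.4895, 0.0866, 0.0379]
eef_rot: [0.728, 0.685, -0.001, 0.001]
contact_force: [1.4, 0.7, -2.4]
opening: 0.196
```

```bash
cat >> h.py <<'E'
def pr(o=(.650,.0778),yaw=-3.5,zt=.038):
    a=np.radians(yaw); p=r.get_state()["tool_pos"]; d=p[:2]-o; c,s=np.cos(a),np.sin(a)
    print("press-frame x %.1f y %.1f z %.1f mm"%(1e3*(c*d[0]+s*d[1]),1e3*(-s*d[0]+c*d[1]),1e3*p[2])); err(90+yaw)
E
python3 -c "
from m import *
pr();lines()"
```

```text
press-frame x -160.7 y -1.0 z 37.9 mm
t 9.6 rot [ 0.0033 -0.0001 -0.0006] shift None F [ 1.4  0.7 -2.4] M [-0.    0.01 -0.04] op 0.196 q7 0.79
bar 7 0.6021 0.6185 yaw -7.9 y@.6088 0.0785 ymid 0.0783 0.6103
strip 7 0.6229 0.6395 yaw -1.48 y@.6088 0.0799 ymid 0.0794 0.6312
```

Request:
move_arm:
  targets:
    - [[0, 0.001, 0, 0.004, 0.001, 0, 0], [0, 0, 0, 0.008, -0.0005, 0, 0], [0, 0, 0, 0, 0, 0, 0]]

```text
clock: 9.95
tool_pos: [0.5004, 0.087, 0.0378]
eef_rot: [0.728, 0.686, -0.003, 0.0]
contact_force: [0.1, -0.2, -0.3]
opening: 0.198
```

```bash
python3 - <<'E'
from m import *
pr((.65,.0785));lines()
t=snap("top");s=snap("side")
a=cv2.resize(t["frame"][135:195,255:300],(450,600),interpolation=cv2.INTER_CUBIC)
b=cv2.resize(s["frame"][195:250,280:350],(350,275),interpolation=cv2.INTER_CUBIC)
o=np.zeros((600,800,3),np.uint8);o[:,:450]=a;o[:275,450:]=b
cv2.imwrite("pics/c4.png",o[:,:,::-1])
E
```

```text
press-frame x -149.8 y -0.7 z 37.8 mm
t 9.95 rot [ 0.0044 -0.0037 -0.0014] shift None F [ 0.1 -0.2 -0.3] M [ 0.05 -0.01  0.04] op 0.198 q7 0.8
bar 10 0.6047 0.6295 yaw 7.06 y@.6088 0.0765 ymid 0.0775 0.6171
```

View pics/c4.png

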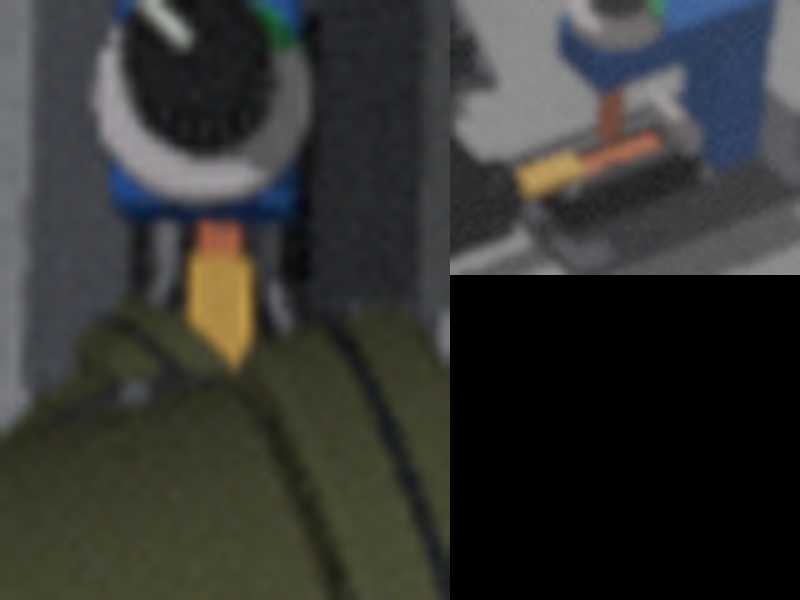

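Request:
move_arm:
  targets:
    - [[0.002, -0.005, 0, 0.008, -0.0005, 0, 0], [0, 0, 0, 0.01, -0.0006, 0, 0], [0, 0, 0, 0.01, -0.0006, 0, 0], [0, 0, 0, 0.01, -0.0006, 0, 0], [0, 0, 0, 0, 0, 0, 0]]

```text
clock: 10.6
tool_pos: [0.5397, 0.0842, 0.0378]
eef_rot: [0.728, 0.686, -0.001, 0.001]
contact_force: [0.3, 0.6, -1.5]
opening: 0.194
```

```bash
python3 - <<'E'
from m import *
pr()
E
```

```text
press-frame x -110.4 y -0.3 z 37.8 mm
t 10.6 rot [ 0.0032 -0.0006 -0.0023] shift None F [ 0.3  0.6 -1.5] M [0.09 0.05 0.03] op 0.194 q7 0.84
```

Request:
move_arm:
  targets:
    - [[0, -0.001, 0, 0.009, -0.0006, 0, 0], [0, 0, 0, 0.008, -0.0006, 0, 0], [0, 0, 0, 0.003, 0, 0, 0], [0, 0, 0, 0, 0, 0, 0]]

```text
clock: 11.0
tool_pos: [0.5598, 0.0831, 0.0375]
eef_rot: [0.727, 0.686, -0.002, 0.0]
contact_force: [-1.0, 0.8, -1.4]
opening: 0.194
```

```bash
python3 - <<'E'
from m import *
pr()
E
```

```text
press-frame x -90.4 y -0.2 z 37.5 mm
t 11.0 rot [ 0.0028 -0.0016 -0.0026] shift None F [-1.   0.8 -1.4] M [ 0.08 -0.07  0.02] op 0.194 q7 0.86
```

Request:
move_arm:
  targets:
    - [[0, -0.001, 0, 0.003, 0, 0, 0], [0, 0, 0, 0.002, 0, 0, 0], [0, 0, 0, 0, 0, 0, 0]]

```text
clock: 11.3
tool_pos: [0.5641, 0.0831, 0.0374]
eef_rot: [0.727, 0.686, -0.002, 0.001]
contact_force: [1.2, -0.3, -1.4]
opening: 0.195
```

Request:
move_arm:
  targets:
    - [[0, 0, 0, 0.003, 0, 0, 0], [0, 0, 0, 0.002, 0, 0, 0]]

```text
clock: 11.5
tool_pos: [0.5642, 0.0825, 0.0366]
eef_rot: [0.727, 0.687, -0.006, -0.002]
contact_force: [-4.1, 1.2, 0.4]
opening: 0.198
```

```bash
python3 - <<'E'
from m import *
pr()
E
```

```text
press-frame x -85.9 y -0.5 z 36.6 mm
t 11.5 rot [ 0.006  -0.0118 -0.0042] shift None F [-4.1  1.2  0.4] M [0.13 0.65 0.08] op 0.198 q7 0.88
```

Request:
move_arm:
  targets:
    - [[0, -0.012, 0, 0.003, 0, 0, 0], [0, 0, 0, 0.004, 0, 0, 0], [0, 0, 0, 0.003, 0, 0, 0]]

```text
clock: 11.8
tool_pos: [0.5642, 0.0825, 0.0362]
eef_rot: [0.726, 0.688, -0.01, -0.003]
contact_force: [-6.5, -0.2, 4.5]
opening: 0.193
```

```bash
python3 - <<'E'
from m import *
pr()
E
```

```text
press-frame x -85.9 y -0.5 z 36.2 mm
t 11.8 rot [ 0.0101 -0.0187 -0.007 ] shift None F [-6.5 -0.2  4.5] M [0.1  1.11 0.01] op 0.193 q7 0.88
```

Request:
move_arm:
  targets:
    - [[0, -0.015, 0, 0, 0, 0, 0], [0, 0, 0, 0, 0, 0, 0.3], [0, 0, 0, 0, 0, 0, 0.4], [0, 0, 0, 0, 0, 0, 0.4]]

```text
clock: 12.2
tool_pos: [0.5665, 0.0828, 0.0372]
eef_rot: [0.726, 0.688, -0.003, 0.004]
contact_force: [0.8, -0.6, -1.1]
opening: 0.401
```

```bash
python3 - <<'E'
from m import *
pr()
E
```

```text
press-frame x -83.6 y -0.1 z 37.2 mm
t 12.2 rot [ 0.0093  0.0016 -0.0067] shift None F [ 0.8 -0.6 -1.1] M [ 0.04  0.01 -0.05] op 0.401 q7 0.87
```

Request:
move_arm:
  targets:
    - [[0, 0, 0, 0, 0, 0.01, 0.5], [0, 0, 0, -0.005, 0, 0.03, 0.6], [0, 0, 0, -0.01, 0, 0.05, 0.8], [0, 0, 0.1, 0, 0, 0.05, 0.8], [0, 0, 0.14, 0, 0, 0.05, 0.8]]

```text
clock: 12.7
tool_pos: [0.5483, 0.0814, 0.2277]
eef_rot: [0.636, 0.772, -0.007, 0.003]
contact_force: [1.7, 1.2, -0.1]
opening: 0.795
```

Request:
move_arm:
  targets:
    - [[0, 0, 0.14, 0, 0, 0.04, 0.8], [0, 0, 0.14, 0, 0, 0.01, 0.8], [0, 0, 0.14, 0, 0, 0, 0.8], [0, 0, 0.14, 0, 0, 0, 0.8], [0, 0, 0.14, 0, 0, 0, 0.8]]

```text
clock: 13.2
tool_pos: [0.5527, 0.0818, 0.2941]
eef_rot: [0.32, 0.947, 0.002, 0.014]
contact_force: [-0.5, 0.7, 0.3]
opening: 0.802
```

```bash
python3 - <<'E'
from m import *
pr(); err(-3.5); print(r.get_state()["q"].round(2),r.get_state()["eef_rot"])
t=snap("top"); s=snap("side"); w=snap("wrist")
a=cv2.resize(t["frame"][130:190,250:295],(300,400),interpolation=cv2.INTER_CUBIC)
b=cv2.resize(s["frame"][170:250,270:370],(500,400),interpolation=cv2.INTER_CUBIC)
c=cv2.resize(w["frame"],(266,200))
o=np.zeros((600,800,3),np.uint8);o[:400,:300]=a;o[:400,300:]=b;o[400:,:266]=c
cv2.imwrite("pics/c5.png",o[:,:,::-1])
E
```

```text
press-frame x -97.4 y -2.0 z 294.1 mm
t 13.2 rot [ 0.0182  0.0232 -0.9812] shift None F [-0.5  0.7  0.3] M [ 0.07  0.05 -0.04] op 0.802 q7 1.8
t 13.2 rot [-0.0035  0.0285  0.5894] shift None F [-0.5  0.7  0.3] M [ 0.07  0.05 -0.04] op 0.802 q7 1.8
[ 0.17  0.6  -0.67  1.72  0.47  0.96  1.8 ] [0.31954972 0.94746354 0.00213976 0.01400844]
```

View pics/c5.png

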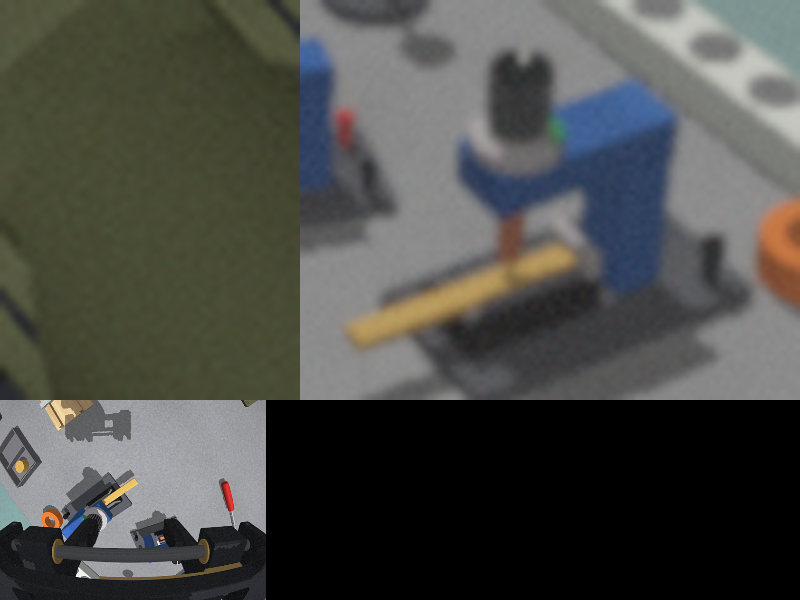

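```bash
python3 - <<'E'
from m import *
w=snap("wrist")
for n,z in(("knob_grip",.175),("collar_top",.145),("knob_mark",.19),("knob",.17)):
  for d in r.find_in(w,n)[:2]:
    v,u=d["centre"];print(n,round(d["score"],2),u,v,onz(w,u,v,z).round(4))
f=w["frame"].copy(); f=cv2.resize(f[200:300,150:270],None,fx=6,fy=6,interpolation=cv2.INTER_CUBIC)
def dr(c,z,rad,col):
    th=np.linspace(0,2*np.pi,60); P=np.c_[c[0]+rad*np.cos(th),c[1]+rad*np.sin(th),np.full(60,z)]
    q=((px(w,P)-[150,200]+.5)*6).astype(np.int32); cv2.polylines(f,[q],True,col,1)
c=(.650,.078)
dr(c,.19,.018,(255,255,0)); dr(c,.145,.027,(255,0,0)); dr(c,.15,.018,(0,255,255))
cv2.imwrite("pics/c6.png",f[:,:,::-1])
E
```

```text
knob_grip 0.65 206.3 248.0 [0.6262 0.0748 0.175 ]
knob_grip 0.5 94.0 7.2 [ 0.5689 -0.1576  0.175 ]
collar_top 0.95 206.8 241.5 [0.6358 0.0761 0.145 ]
collar_top 0.44 371.7 343.7 [0.5747 0.2878 0.145 ]
knob_mark 0.63 205.9 248.7 [0.6196 0.072  0.19  ]
knob 0.62 207.5 247.3 [0.6273 0.0759 0.17  ]
knob 0.55 369.4 336.3 [0.565  0.2533 0.17  ]
```

View pics/c6.png

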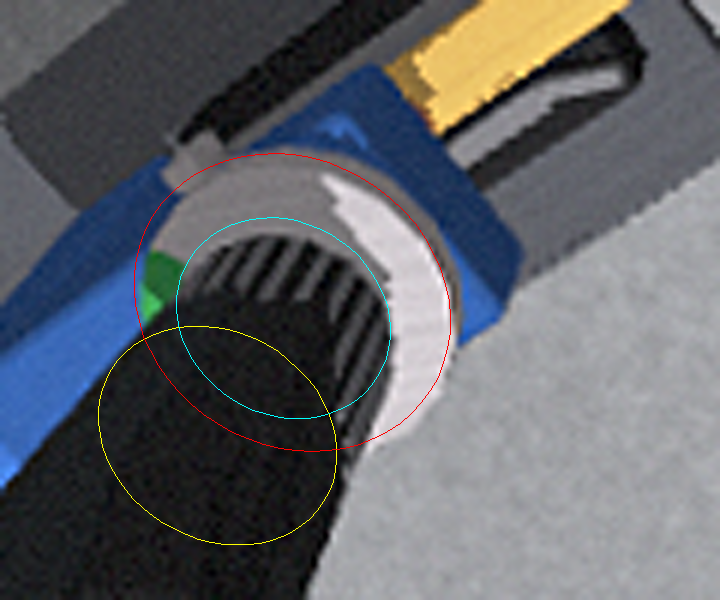

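Request:
move_arm:
  targets:
    - [[0.0, 0.01, 0.1, 0.03, -0.001, 0, 0.8], [0, 0.01, 0.12, 0.03, -0.001, 0, 0.8], [0, 0, 0.12, 0.025, -0.001, 0, 0.8], [0, 0, 0.12, 0.01, 0, 0, 0.8], [0, 0, 0.05, 0, 0, 0, 0.8]]

```text
clock: 14.1
tool_pos: [0.649, 0.0791, 0.2917]
eef_rot: [0.065, 0.998, -0.002, 0.002]
contact_force: [-0.0, 0.0, 0.5]
opening: 0.799
```

Request:
move_arm:
  targets:
    - [[0, 0, 0, 0, 0, 0, 0.8], [0, 0, 0, 0, 0, 0, 0.8]]

```text
clock: 14.3
tool_pos: [0.649, 0.0793, 0.2907]
eef_rot: [0.066, 0.998, -0.002, 0.001]
contact_force: [-0.9, -0.8, -1.1]
opening: 0.802
```

```bash
cat >> h.py <<'E'
def kn(pos=(.649,.0785,.169)):
    st=r.get_state(); q=st["eef_rot"]; y=np.degrees(2*np.arctan2(q[1],q[0])); print("jaw",round(y,1)); err(y,pos)
E
python3 -c "
from h import *
kn()"
```

```text
jaw 172.4
t 14.3 rot [0.0043 0.0027 0.    ] shift [ 0.     -0.0008 -0.1217] F [-0.9 -0.8 -1.1] M [0.1  0.04 0.02] op 0.802 q7 2.35
```

Request:
move_arm:
  targets:
    - [[0.004, 0.003, 0, 0, -0.001, -0.03, 0.8], [0, 0, 0, 0, 0, -0.04, 0.8], [0, 0, 0, 0, 0, -0.03, 0.8], [0, 0, 0, 0, 0, -0.01, 0.8], [0, 0, 0, 0, 0, 0, 0.8]]

```text
clock: 14.8
tool_pos: [0.6486, 0.079, 0.1802]
eef_rot: [0.069, 0.998, -0.0, 0.002]
contact_force: [0.4, -0.2, 0.3]
opening: 0.8
```

```bash
python3 -c "
from h import *
kn()"
```

```text
jaw 172.0
t 14.8 rot [0.001  0.0041 0.    ] shift [ 0.0004 -0.0005 -0.0112] F [ 0.4 -0.2  0.3] M [ 0.09  0.08 -0.01] op 0.8 q7 2.25
```

Request:
move_arm:
  targets:
    - [[0, 0.003, 0, 0, -0.0005, -0.011, 0.7], [0, 0, 0, 0, 0, 0, 0.5], [0, 0, 0, 0, 0, 0, 0.3], [0, 0, 0, 0, 0, 0, 0.2], [0, 0, 0, 0, 0, 0, 0.2]]
  force: 20

```text
clock: 15.3
tool_pos: [0.6508, 0.0798, 0.1735]
eef_rot: [0.07, 0.998, 0.001, 0.004]
contact_force: [-1.0, 0.1, -3.5]
opening: 0.401
```

Request:
move_arm:
  targets:
    - [[0, 0, 0, 0, 0, 0, 0.2], [0, 0, 0, 0, 0, 0, 0.2]]

```text
clock: 15.5
tool_pos: [0.6509, 0.0798, 0.1735]
eef_rot: [0.07, 0.998, 0.001, 0.004]
contact_force: [0.8, 0.1, -2.6]
opening: 0.405
```

```bash
python3 -c "
from h import *
kn()"
```

```text
jaw 172.0
t 15.5 rot [-0.001  0.008  0.   ] shift [-0.0019 -0.0013 -0.0045] F [ 0.8  0.1 -2.6] M [ 0.15 -0.04 -0.05] op 0.405 q7 2.25
```

Request:
move_arm:
  targets:
    - [[0, 0, -0.12, 0, 0, 0, 0.2], [0, 0, -0.12, 0, 0, 0, 0.2], [0, 0, -0.12, 0, 0, 0, 0.2], [0, 0, -0.12, 0, 0, 0, 0.2], [0, 0, -0.12, 0, 0, 0, 0.2]]

```text
clock: 16.0
tool_pos: [0.6505, 0.0799, 0.1734]
eef_rot: [0.371, 0.928, -0.0, 0.004]
contact_force: [0.4, 0.3, -2.0]
opening: 0.402
```

```bash
python3 -c "
from h import *
kn()
s=snap('side'); cv2.imwrite('pics/k1.png',cv2.resize(s['frame'][170:250,270:370],(700,560),interpolation=cv2.INTER_CUBIC)[:,:,::-1])"
```

```text
jaw 136.4
t 16.0 rot [0.0028 0.0069 0.    ] shift [-0.0015 -0.0014 -0.0044] F [ 0.4  0.3 -2. ] M [ 0.05 -0.02  0.12] op 0.402 q7 1.73
```

View pics/k1.png

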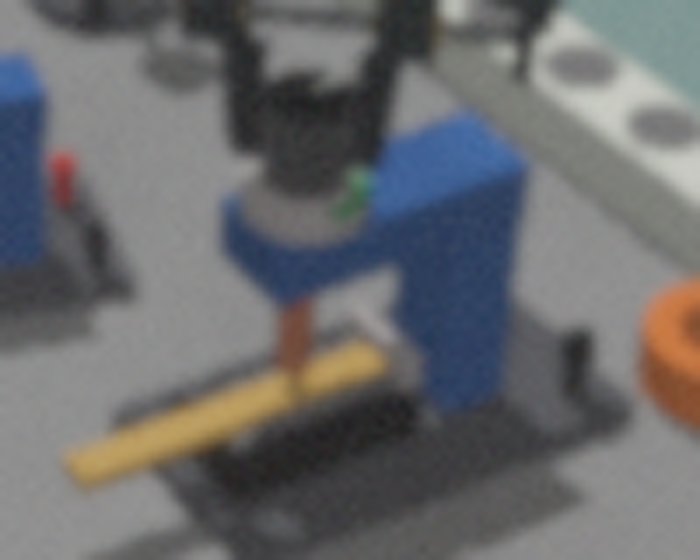

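```bash
cat >> h.py <<'E'
def green():
    s=snap("side"); h=cv2.cvtColor(s["frame"],cv2.COLOR_RGB2HSV).astype(int); m=(h[...,0]>50)&(h[...,0]<85)&(h[...,1]>90)&(h[...,2]>50)
    k=np.zeros_like(m); k[170:215,295:335]=1; v,u=np.nonzero(m&k)
    if len(u)==0: print("no green");return
    P=np.array([onz(s,a,b,.145)[:2] for a,b in zip(u,v)])-[.650,.0785]; print("green n",len(u),"xy mm",(P.mean(0)*1e3).round(1),"ang",np.sort(np.degrees(np.arctan2(P[:,1],P[:,0])))[[0,-1]].round())
E
python3 -c "
from h import *
green()"
```

```text
no green
```

Request:
move_arm:
  targets:
    - [[0, 0, -0.12, 0, 0, 0, 0.2], [0, 0, -0.12, 0, 0, 0, 0.2], [0, 0, -0.12, 0, 0, 0, 0.2], [0, 0, -0.12, 0, 0, 0, 0.2], [0, 0, -0.12, 0, 0, 0, 0.2]]

```text
clock: 16.6
tool_pos: [0.6503, 0.0802, 0.1735]
eef_rot: [0.629, 0.778, -0.001, 0.003]
contact_force: [0.2, 0.5, -1.9]
opening: 0.406
```

```bash
python3 -c "
from h import *
kn();green();kn()"
```

```text
jaw 102.1
t 16.6 rot [0.0058 0.0035 0.    ] shift [-0.0013 -0.0017 -0.0045] F [ 0.2  0.5 -1.9] M [-0.02 -0.03  0.09] op 0.406 q7 1.24
no green
jaw 101.8
t 16.65 rot [ 0.0062  0.0035 -0.    ] shift [-0.0013 -0.0017 -0.0045] F [-0.2  0.2 -1.7] M [ 0.08 -0.06 -0.06] op 0.402 q7 1.24
```

```bash
python3 - <<'E'
from h import *
k=cv2.imread("pics/k1.png"); print(cv2.cvtColor(k,cv2.COLOR_BGR2HSV)[180:215:7,335:370:7].tolist())
s=snap("side"); f=s["frame"].astype(int); g=f[...,1]-np.maximum(f[...,0],f[...,2]); v,u=np.nonzero(g[180:215,295:335]>8); print(len(u), u.mean()+295 if len(u) else 0, v.mean()+180 if len(v) else 0, g[180:215,295:335].max())
E
```

```text
[[[120, 4, 65], [60, 13, 79], [64, 38, 102], [69, 63, 122], [80, 80, 124]], [[160, 10, 74], [50, 9, 84], [62, 37, 97], [68, 74, 111], [80, 92, 114]], [[15, 6, 87], [55, 16, 96], [62, 37, 96], [69, 77, 99], [81, 90, 99]], [[51, 18, 98], [60, 26, 99], [65, 51, 95], [68, 71, 94], [83, 74, 93]], [[65, 33, 99], [66, 56, 96], [65, 64, 95], [69, 55, 93], [95, 50, 91]]]
21 317.0 199.95238095238096 20
```

Update the green tracker and keep turning.

```bash
cat >> h.py <<'E'
def green():
    s=snap("side"); f=s["frame"].astype(int); g=f[...,1]-np.maximum(f[...,0],f[...,2]); k=g[180:215,290:340]>8; v,u=np.nonzero(k)
    if len(u)<4: print("green none");return
    P=np.array([onz(s,a+290,b+180,.145)[:2] for a,b in zip(u,v)])-[.650,.0785]; a=np.degrees(np.arctan2(P[:,1],P[:,0])); m=P.mean(0); print("green n",len(u),"mean ang",np.degrees(np.arctan2(m[1],m[0])).round(),"range",a.min().round(),a.max().round())
E
python3 -c "
from h import *
green()"
```

```text
green n 21 mean ang -90.0 range -129.0 -52.0
```

Request:
move_arm:
  targets:
    - [[0, 0, -0.12, 0, 0, 0, 0.2], [0, 0, -0.12, 0, 0, 0, 0.2], [0, 0, -0.12, 0, 0, 0, 0.2]]

```text
clock: 17.05
tool_pos: [0.6503, 0.0804, 0.1735]
eef_rot: [0.755, 0.656, -0.001, 0.002]
contact_force: [0.5, -0.1, -2.6]
opening: 0.401
```

```bash
python3 -c "
from h import *
kn();green();kn()"
```

```text
jaw 82.0
t 17.05 rot [0.0054 0.0009 0.    ] shift [-0.0013 -0.0019 -0.0045] F [ 0.5 -0.1 -2.6] M [-0.13 -0.02  0.07] op 0.401 q7 0.97
green n 24 mean ang -114.0 range -155.0 -69.0
jaw 81.7
t 17.1 rot [0.0057 0.0009 0.    ] shift [-0.0013 -0.0019 -0.0045] F [ 0.5  1.5 -2.2] M [ 0.09 -0.08 -0.08] op 0.402 q7 0.96
```

Request:
move_arm:
  targets:
    - [[0, 0, -0.12, 0, 0, 0, 0.2], [0, 0, -0.12, 0, 0, 0, 0.2], [0, 0, -0.1, 0, 0, 0, 0.2]]

```text
clock: 17.4
tool_pos: [0.6503, 0.0806, 0.1734]
eef_rot: [0.854, 0.52, -0.002, 0.002]
contact_force: [0.1, -0.2, -1.0]
opening: 0.396
```

```bash
python3 -c "
from h import *
kn();green();kn()"
```

```text
jaw 62.6
t 17.4 rot [ 0.0048 -0.0013 -0.    ] shift [-0.0013 -0.0021 -0.0044] F [ 0.1 -0.2 -1. ] M [-0.17  0.02  0.12] op 0.396 q7 0.71
green n 26 mean ang -141.0 range -176.0 179.0
jaw 62.4
t 17.45 rot [ 0.005  -0.0013  0.    ] shift [-0.0013 -0.0021 -0.0045] F [-0.2  0.  -1.1] M [-0.07 -0.04 -0.02] op 0.402 q7 0.7
```

Request:
move_arm:
  targets:
    - [[0, 0, -0.12, 0, 0, 0, 0.2], [0, 0, -0.12, 0, 0, 0, 0.2], [0, 0, -0.1, 0, 0, 0, 0.2]]

```text
clock: 17.75
tool_pos: [0.6504, 0.0808, 0.1734]
eef_rot: [0.929, 0.371, -0.002, 0.001]
contact_force: [0.7, 0.4, -1.5]
opening: 0.4
```

```bash
python3 -c "
from h import *
print(r.get_state()['joint_torque'][6].round(3));kn();green();kn();print(r.get_state()['joint_torque'][6].round(3))"
```

```text
0.595
jaw 43.5
t 17.75 rot [ 0.0033 -0.003   0.    ] shift [-0.0014 -0.0023 -0.0044] F [ 0.7  0.4 -1.5] M [-0.19  0.    0.06] op 0.4 q7 0.45
green n 30 mean ang -168.0 range -176.0 179.0
jaw 43.3
t 17.8 rot [ 0.0036 -0.0031  0.    ] shift [-0.0014 -0.0023 -0.0044] F [ 0.7 -0.6 -1.6] M [-0.14  0.03 -0.1 ] op 0.402 q7 0.45
-0.075
```

Request:
move_arm:
  targets:
    - [[0, 0, -0.12, 0, -0.001, 0, 0.2], [0, 0, -0.12, 0, 0, 0, 0.2], [0, 0, -0.1, 0, 0, 0, 0.2]]

```text
clock: 18.1
tool_pos: [0.6505, 0.0809, 0.1734]
eef_rot: [0.977, 0.212, -0.002, -0.0]
contact_force: [1.0, -0.6, -0.5]
opening: 0.4
```

```bash
python3 -c "
from h import *
print(r.get_state()['joint_torque'][6].round(3));kn();green();kn();print(r.get_state()['joint_torque'][6].round(3))"
```

```text
0.585
jaw 24.5
t 18.1 rot [ 0.0001 -0.0038 -0.    ] shift [-0.0015 -0.0024 -0.0044] F [ 1.  -0.6 -0.5] M [-0.25 -0.01  0.09] op 0.4 q7 0.21
green n 31 mean ang 174.0 range -176.0 179.0
jaw 24.3
t 18.15 rot [ 0.0003 -0.0039  0.    ] shift [-0.0015 -0.0024 -0.0044] F [ 0.  -0.  -1.1] M [-0.13 -0.04 -0.06] op 0.401 q7 0.2
-0.078
```

Request:
move_arm:
  targets:
    - [[0, 0, -0.12, 0, 0, 0, 0.2], [0, 0, -0.12, 0, 0, 0, 0.2], [0, 0, -0.1, 0, 0, 0, 0.2]]

```text
clock: 18.45
tool_pos: [0.6507, 0.081, 0.1735]
eef_rot: [0.999, 0.048, -0.002, -0.001]
contact_force: [0.6, 0.0, -1.0]
opening: 0.403
```

```bash
python3 -c "
from h import *
print(r.get_state()['joint_torque'][6].round(3));kn();green();kn();print(r.get_state()['joint_torque'][6].round(3))"
```

```text
0.578
jaw 5.5
t 18.45 rot [-0.002  -0.0038  0.    ] shift [-0.0017 -0.0025 -0.0045] F [ 0.6  0.  -1. ] M [-0.23  0.06  0.04] op 0.403 q7 -0.04
green n 31 mean ang 149.0 range -176.0 179.0
jaw 5.3
t 18.5 rot [-0.0017 -0.0038  0.    ] shift [-0.0017 -0.0025 -0.0044] F [ 0.3 -0.5 -0.7] M [-0.1   0.05 -0.08] op 0.401 q7 -0.04
-0.079
```

Request:
move_arm:
  targets:
    - [[0, 0, -0.12, 0, 0, 0, 0.2], [0, 0, -0.12, 0, 0, 0, 0.2], [0, 0, -0.1, 0, 0, 0, 0.2]]

```text
clock: 18.8
tool_pos: [0.6509, 0.081, 0.1734]
eef_rot: [0.993, -0.117, -0.002, -0.002]
contact_force: [0.2, -0.7, -0.4]
opening: 0.4
```

```bash
python3 -c "
from h import *
print(r.get_state()['joint_torque'][6].round(3));kn();green();kn();print(r.get_state()['joint_torque'][6].round(3))"
```

```text
0.575
jaw -13.4
t 18.8 rot [-0.0039 -0.0033  0.    ] shift [-0.0019 -0.0025 -0.0044] F [ 0.2 -0.7 -0.4] M [-0.26  0.08  0.08] op 0.4 q7 -0.29
green n 22 mean ang 141.0 range 109.0 179.0
jaw -13.6
t 18.85 rot [-0.0036 -0.0032 -0.    ] shift [-0.0019 -0.0025 -0.0044] F [ 0.3  0.  -0.1] M [-0.15  0.14 -0.04] op 0.401 q7 -0.29
-0.081
```

Request:
move_arm:
  targets:
    - [[0, 0, -0.12, 0, 0, 0, 0.2], [0, 0, -0.12, 0, 0, 0, 0.2], [0, 0, -0.1, 0, 0, 0, 0.2]]

```text
clock: 19.15
tool_pos: [0.6511, 0.081, 0.1735]
eef_rot: [0.961, -0.278, -0.002, -0.002]
contact_force: [-0.1, -1.1, -0.3]
opening: 0.402
```

```bash
python3 -c "
from h import *
print(r.get_state()['joint_torque'][6].round(3));kn();green();kn();print(r.get_state()['joint_torque'][6].round(3))"
```

```text
0.55
jaw -32.3
t 19.15 rot [-0.0054 -0.0021  0.    ] shift [-0.0021 -0.0025 -0.0045] F [-0.1 -1.1 -0.3] M [-0.27  0.12  0.09] op 0.402 q7 -0.53
green n 21 mean ang 122.0 range 98.0 152.0
jaw -32.5
t 19.2 rot [-0.0051 -0.0021 -0.    ] shift [-0.0021 -0.0025 -0.0044] F [ 0.5 -0.2  0.5] M [-0.11  0.16 -0.04] op 0.401 q7 -0.53
-0.12
```

Request:
move_arm:
  targets:
    - [[0, 0, -0.12, 0, 0, 0, 0.2], [0, 0, -0.12, 0, 0, 0, 0.2], [0, 0, -0.1, 0, 0, 0, 0.2]]

```text
clock: 19.5
tool_pos: [0.6512, 0.0809, 0.1734]
eef_rot: [0.902, -0.431, -0.002, -0.003]
contact_force: [0.3, -1.1, 0.2]
opening: 0.403
```

```bash
python3 -c "
from h import *
print(r.get_state()['joint_torque'][6].round(3));kn();green();kn();print(r.get_state()['joint_torque'][6].round(3))"
```

```text
0.464
jaw -51.1
t 19.5 rot [-0.0061 -0.0007  0.    ] shift [-0.0022 -0.0024 -0.0044] F [ 0.3 -1.1  0.2] M [-0.22  0.07  0.19] op 0.403 q7 -0.78
green n 20 mean ang 117.0 range 88.0 152.0
jaw -51.3
t 19.55 rot [-0.0058 -0.0006  0.    ] shift [-0.0023 -0.0024 -0.0044] F [0.5 0.  0.3] M [-0.09  0.14 -0.02] op 0.406 q7 -0.78
-0.192
```

Request:
move_arm:
  targets:
    - [[0, 0, -0.12, 0, 0, 0, 0.2], [0, 0, -0.12, 0, 0, 0, 0.2], [0, 0, -0.1, 0, 0, 0, 0.2]]

```text
clock: 19.85
tool_pos: [0.6514, 0.0807, 0.1734]
eef_rot: [0.82, -0.573, -0.002, -0.003]
contact_force: [0.3, -1.2, 0.8]
opening: 0.407
```

```bash
python3 -c "
from h import *
print(r.get_state()['joint_torque'][6].round(3));kn();green();kn();print(r.get_state()['joint_torque'][6].round(3));green()"
```

```text
0.5
jaw -69.9
t 19.85 rot [-0.0064  0.0008  0.    ] shift [-0.0024 -0.0022 -0.0044] F [ 0.3 -1.2  0.8] M [-0.24  0.13  0.12] op 0.407 q7 -1.02
green n 12 mean ang 126.0 range 105.0 152.0
jaw -70.1
t 19.9 rot [-0.006   0.0009 -0.    ] shift [-0.0024 -0.0022 -0.0044] F [ 1.1 -0.1  1.9] M [-0.11  0.17  0.  ] op 0.405 q7 -1.03
-0.177
green n 12 mean ang 126.0 range 105.0 152.0
```

Request:
move_arm:
  targets:
    - [[0, 0, -0.12, 0, 0, 0, 0.2], [0, 0, -0.12, 0, 0, 0, 0.2], [0, 0, -0.12, 0, 0, 0, 0.2], [0, 0, -0.12, 0, 0, 0, 0.2], [0, 0, 0, 0, 0, 0, 0.2]]

```text
clock: 20.45
tool_pos: [0.6514, 0.0804, 0.1734]
eef_rot: [-0.669, 0.743, 0.001, 0.003]
contact_force: [-0.2, -0.8, 1.2]
opening: 0.402
```

```bash
python3 -c "
from h import *
print(r.get_state()['joint_torque'][6].round(3));kn();green();kn();print(r.get_state()['joint_torque'][6].round(3))"
```

```text
-0.673
jaw 264.0
t 20.45 rot [-0.006   0.0026  0.    ] shift [-0.0024 -0.0019 -0.0044] F [-0.2 -0.8  1.2] M [-0.12  0.09  0.04] op 0.402 q7 -1.37
green n 13 mean ang 125.0 range 105.0 152.0
jaw 264.1
t 20.5 rot [-0.0063  0.0026  0.    ] shift [-0.0025 -0.002  -0.0044] F [ 0.7 -1.7  0.9] M [-0.18  0.09  0.08] op 0.401 q7 -1.37
-0.209
```

Request:
move_arm:
  targets:
    - [[0, 0, 0, 0, 0, 0, 0.6], [0, 0, 0, 0, 0, 0, 0.75], [0, 0, 0, 0, 0, 0, 0.75], [0, 0, 0, 0, 0, 0.03, 0.75], [0, 0, 0, 0, 0, 0.04, 0.75]]

```text
clock: 21.0
tool_pos: [0.6464, 0.083, 0.2384]
eef_rot: [-0.676, 0.737, 0.008, -0.002]
contact_force: [1.5, 1.2, -0.5]
opening: 0.749
```

Request:
move_arm:
  targets:
    - [[0, 0, 0, 0, 0, 0.04, 0.75], [0, 0, 0, -0.03, -0.03, 0.01, 0.75], [0, 0, 0, -0.04, -0.04, 0, 0.75], [0, 0, 0, -0.04, -0.04, 0, 0.75], [0, 0, 0, -0.04, -0.04, 0, 0.75]]

```text
clock: 21.5
tool_pos: [0.5086, -0.0542, 0.2947]
eef_rot: [-0.685, 0.729, 0.003, 0.005]
contact_force: [1.2, 0.3, -0.3]
opening: 0.748
```

Request:
move_arm:
  targets:
    - [[0, 0, 0, -0.03, -0.04, 0, 0.75], [0, 0, 0, 0, -0.04, 0, 0.75], [0, 0, 0, 0, -0.04, 0, 0.75], [0, 0, 0, 0, 0, 0, 0.75], [0, 0, 0, 0, 0, 0, 0.75]]

```text
clock: 22.0
tool_pos: [0.4705, -0.1812, 0.2965]
eef_rot: [-0.684, 0.73, 0.004, 0.005]
contact_force: [1.2, 0.8, -0.7]
opening: 0.751
```

```bash
python3 - <<'E'
from h import *
kn()
t=snap("top"); s=snap("side")
t2=[snap("top")["frame"].astype(float) for _ in range(4)]; F=np.mean(t2,0).astype(np.uint8)
a=cv2.resize(F[115:175,255:300],(450,600),interpolation=cv2.INTER_CUBIC)
b=cv2.resize(s["frame"][165:255,275:365],(350,350),interpolation=cv2.INTER_CUBIC)
c=cv2.resize(t["frame"],(332,249))
o=np.zeros((600,800,3),np.uint8);o[:,:450]=a;o[:350,450:]=b;o[351:,450:782]=c
cv2.imwrite("pics/c7.png",o[:,:,::-1])
green()
for i in(t,s):
  print([(d["score"],d["centre"]) for d in r.find_in(i,"knob_mark")[:2]], px(i,[[.65,.0785,.19],[.65,.0785,.145]]).round(1))
E
```

```text
jaw 266.3
t 22.0 rot [-0.0135  0.0021  0.    ] shift [ 0.1785  0.2597 -0.1275] F [ 1.2  0.8 -0.7] M [0.02 0.16 0.05] op 0.751 q7 -0.9
green noneTraceback (most recent call last):
  File "<stdin>", line 12, in <module>
ValueError: only the last four pictures can be asked about
```

View pics/c7.png

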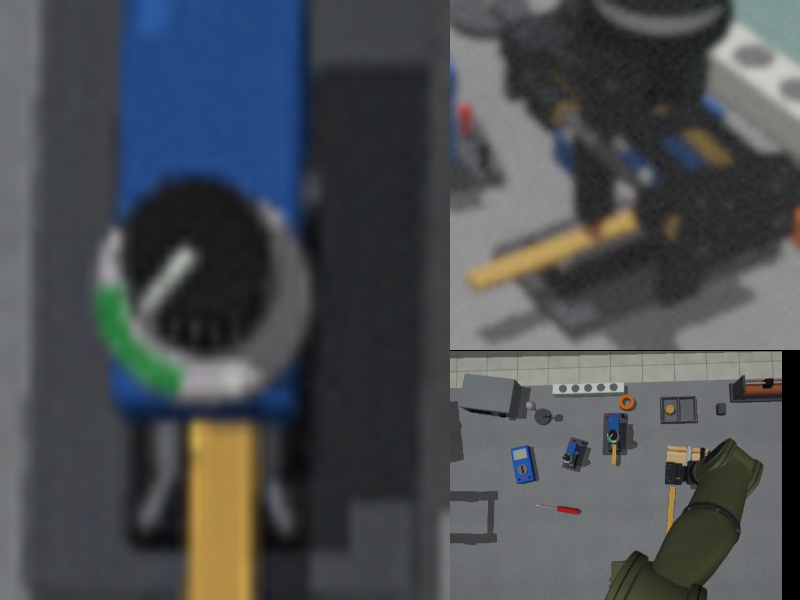

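```bash
cat >> h.py <<'E'
def slip(o=None):
    T=[snap("top") for _ in range(4)]; t=T[0]; f=np.mean([x["frame"].astype(float) for x in T],0); f=cv2.resize(f,None,fx=4,fy=4,interpolation=cv2.INTER_CUBIC)
    W=lambda u,v,z: onz(t,(u+.5)/4-.5,(v+.5)/4-.5,z)[:2]
    g=f[...,1]-np.maximum(f[...,0],f[...,2]); R=np.zeros(g.shape,bool); R[125*4:160*4,258*4:292*4]=1
    v,u=np.nonzero((g>15)&R); G=np.array([W(a,b,.145) for a,b in zip(u,v)])
    c0=px(t,[.65,.0785,.19])[0]*4; yy,xx=np.mgrid[:f.shape[0],:f.shape[1]]
    L=(np.hypot(xx-c0[0],yy-c0[1])<4*5.5)&(f.min(2)>90)&R; v,u=np.nonzero(L); K=np.array([W(a,b,.19) for a,b in zip(u,v)])
    w=np.linalg.svd(K-K.mean(0))[2][0]
    # collar centre: circle radius 23-27 ring fit to green
    cc,_,_=cv2.fitEllipse(G.astype(np.float32)*1000) if False else (None,0,0)
    for c in((.65,.0785),(.6515,.0765),(.652,.0750)):
        d=G-c; a=np.degrees(np.arctan2(d[:,1],d[:,0]))%360; lo,hi=np.percentile(a,[2,98])
        print("c",c,"green",lo.round(),hi.round(),"r",(np.hypot(*d.T).mean()*1e3).round(1))
    print("line n",len(K),"ctr",K.mean(0).round(4),"axis",(np.degrees(np.arctan2(w[1],w[0]))%180).round(1),"ends",((K-K.mean(0))@w).min().round(4),((K-K.mean(0))@w).max().round(4))
E
python3 -c "
from h import *
slip()"
```

```text
c (0.65, 0.0785) green 84.0 164.0 r 22.8
c (0.6515, 0.0765) green 88.0 160.0 r 25.1
c (0.652, 0.075) green 89.0 158.0 r 26.5
line n 159 ctr [0.6454 0.0833] axis 141.3 ends -0.0062 0.0062
```

Request:
move_arm:
  targets:
    - [[0.006, 0, 0, 0.03, 0.044, 0, 0.75], [0.006, 0, 0, 0.03, 0.044, 0, 0.75], [0, 0, 0, 0.03, 0.044, 0, 0.75], [0, 0, 0, 0.03, 0.044, 0, 0.75], [0, 0, 0, 0.03, 0.044, 0, 0.75]]

```text
clock: 23.05
tool_pos: [0.6115, 0.0244, 0.2983]
eef_rot: [-0.677, 0.736, 0.006, 0.008]
contact_force: [1.7, -0.0, 0.1]
opening: 0.748
```

Request:
move_arm:
  targets:
    - [[0, 0, 0, 0.03, 0.04, 0, 0.75], [0, 0, 0, 0, 0, 0, 0.75], [0, 0, 0, 0, 0, 0, 0.75]]

```text
clock: 23.35
tool_pos: [0.6437, 0.0748, 0.2961]
eef_rot: [-0.683, 0.73, 0.007, 0.009]
contact_force: [-0.7, -1.2, -0.2]
opening: 0.749
```

```bash
python3 -c "
from h import *
kn((.6510,.0800,.1735))"
```

```text
jaw 266.2
t 23.35 rot [-0.0237  0.0033  0.    ] shift [ 0.0073  0.0052 -0.1226] F [-0.7 -1.2 -0.2] M [-0.12  0.19 -0.03] op 0.749 q7 -1.4
```

Request:
move_arm:
  targets:
    - [[-0.02, 0.003, 0, 0.007, 0.005, -0.02, 0.75], [-0.01, 0, 0, 0, 0, -0.03, 0.75], [0, 0, 0, 0, 0, -0.03, 0.75], [0, 0, 0, 0, 0, 0, 0.75]]

```text
clock: 23.75
tool_pos: [0.6497, 0.0762, 0.2154]
eef_rot: [-0.681, 0.732, -0.004, -0.002]
contact_force: [-0.5, -0.1, -0.0]
opening: 0.753
```

```bash
python3 -c "
from h import *
kn((.6510,.0800,.1735))"
```

```text
jaw 265.9
t 23.75 rot [0.0082 0.002  0.    ] shift [ 0.0013  0.0038 -0.0419] F [-0.5 -0.1 -0. ] M [0.02 0.18 0.  ] op 0.753 q7 -1.37
```

Request:
move_arm:
  targets:
    - [[0.006, 0, 0, 0.001, 0.003, -0.015, 0.75], [0, 0, 0, 0, 0, -0.025, 0.75], [0, 0, 0, 0, 0, 0, 0.75], [0, 0, 0, 0, 0, 0, 0.75]]

```text
clock: 24.15
tool_pos: [0.6525, 0.0758, 0.1783]
eef_rot: [-0.68, 0.733, -0.004, 0.002]
contact_force: [0.2, -0.2, -0.7]
opening: 0.748
```

```bash
python3 -c "
from h import *
kn((.6510,.0800,.1725))"
```

```text
jaw 265.6
t 24.15 rot [0.0021 0.0081 0.    ] shift [-0.0015  0.0042 -0.0058] F [ 0.2 -0.2 -0.7] M [-0.03  0.16 -0.06] op 0.748 q7 -1.35
```

Request:
move_arm:
  targets:
    - [[0, 0.008, 0, -0.0015, 0.005, -0.006, 0.75], [0, 0, 0, 0, 0.001, 0, 0.75], [0, 0, 0, 0, 0, 0, 0.5], [0, 0, 0, 0, 0, 0, 0.3], [0, 0, 0, 0, 0, 0, 0.2]]
  force: 20

```text
clock: 24.65
tool_pos: [0.6532, 0.0823, 0.1763]
eef_rot: [-0.68, 0.733, -0.003, 0.002]
contact_force: [-0.0, 0.8, 0.7]
opening: 0.499
```

Request:
move_arm:
  targets:
    - [[0, 0, 0, 0, 0, 0, 0.2], [0, 0, 0, 0, 0, 0, 0.2], [0, 0, 0, 0, 0, 0, 0.2]]

```text
clock: 24.95
tool_pos: [0.6532, 0.0805, 0.1766]
eef_rot: [-0.679, 0.734, -0.004, 0.001]
contact_force: [-1.0, -0.8, -0.5]
opening: 0.402
```

```bash
python3 -c "
from h import *
kn((.6510,.0800,.1725))"
```

```text
jaw 265.6
t 24.95 rot [0.0036 0.0064 0.    ] shift [-0.0022 -0.0005 -0.0041] F [-1.  -0.8 -0.5] M [0.09 0.15 0.01] op 0.402 q7 -1.36
```

Request:
move_arm:
  targets:
    - [[0, 0, -0.12, 0, 0, 0, 0.2], [0, 0, -0.12, 0, 0, 0, 0.2], [0, 0, -0.07, 0, 0, 0, 0.2], [0, 0, 0, 0, 0, 0, 0.2]]

```text
clock: 25.35
tool_pos: [0.6531, 0.0798, 0.1766]
eef_rot: [-0.554, 0.833, -0.004, 0.0]
contact_force: [-0.4, -1.6, -0.4]
opening: 0.4
```

```bash
python3 -c "
from h import *
kn((.6510,.0800,.1725));green()"
```

```text
jaw 247.2
t 25.35 rot [ 0.006   0.0048 -0.    ] shift [-0.0021  0.0002 -0.0041] F [-0.4 -1.6 -0.4] M [-0.02  0.17 -0.01] op 0.4 q7 -1.61
green n 24 mean ang 121.0 range 93.0 152.0
```

Turned another 0.32 rad. Now I'll let go, withdraw and re-measure.

Request:
move_arm:
  targets:
    - [[0, 0, 0, 0, 0, 0, 0.6], [0, 0, 0, 0, 0, 0, 0.75], [0, 0, 0, 0, 0, 0, 0.75], [0, 0, 0, 0, 0, 0.03, 0.75], [0, 0, 0, 0, 0, 0.04, 0.75]]

```text
clock: 25.9
tool_pos: [0.6493, 0.0822, 0.2423]
eef_rot: [-0.556, 0.831, 0.001, -0.004]
contact_force: [0.7, -0.1, 0.3]
opening: 0.745
```

Request:
move_arm:
  targets:
    - [[0, 0, 0, 0, 0, 0.04, 0.75], [0, 0, 0, -0.03, -0.03, 0.01, 0.75], [0, 0, 0, -0.04, -0.04, 0, 0.75], [0, 0, 0, -0.04, -0.04, 0, 0.75], [0, 0, 0, -0.04, -0.04, 0, 0.75]]

```text
clock: 26.4
tool_pos: [0.5123, -0.0554, 0.2992]
eef_rot: [-0.564, 0.825, -0.004, 0.004]
contact_force: [0.3, -1.3, 1.0]
opening: 0.75
```

Request:
move_arm:
  targets:
    - [[0, 0, 0, -0.03, -0.04, 0, 0.75], [0, 0, 0, 0, -0.04, 0, 0.75], [0, 0, 0, 0, -0.04, 0, 0.75], [0, 0, 0, 0, 0, 0, 0.75], [0, 0, 0, 0, 0, 0, 0.75]]

```text
clock: 26.9
tool_pos: [0.4749, -0.1829, 0.3016]
eef_rot: [-0.561, 0.828, -0.003, 0.005]
contact_force: [0.8, 0.2, -0.2]
opening: 0.746
```

```bash
python3 - <<'E'
from h import *
kn();slip()
t=snap("top"); a=cv2.resize(t["frame"][115:175,255:300],(450,600),interpolation=cv2.INTER_CUBIC)
cv2.imwrite("pics/c8.png",a[:,:,::-1])
E
```

```text
jaw 248.2
t 26.9 rot [-0.      0.0125 -0.    ] shift [ 0.1741  0.2614 -0.1326] F [ 0.8  0.2 -0.2] M [ 0.07  0.16 -0.04] op 0.746 q7 -1.16
c (0.65, 0.0785) green 84.0 164.0 r 22.8
c (0.6515, 0.0765) green 89.0 161.0 r 25.1
c (0.652, 0.075) green 90.0 158.0 r 26.6
line n 153 ctr [0.6464 0.0852] axis 127.8 ends -0.0055 0.0055
```

```bash
python3 - <<'E'
from h import *
t=snap("top"); h=cv2.cvtColor(t["frame"],cv2.COLOR_RGB2HSV).astype(int); m=(h[...,0]>14)&(h[...,0]<28)&(h[...,1]>110)&(h[...,2]>70)
k=np.zeros_like(m);k[155:200,262:290]=1; print(rect(t,m&k,.043),"expected near end x ~.543, y ~.085")
s=snap("side")
for n in("bar_alu_mid","bar_dark_mid","meter"): print(n,[(round(d["score"],2),onz(s,d["centre"][1],d["centre"][0],.03)[:2].round(3)) for d in r.find_in(s,n)[:2]])
r.finish_job()
E
```

```text
(240, array([0.5916, 0.0792]), array([0.019 , 0.0931]), np.float32(-0.76)) expected near end x ~.543, y ~.085
bar_alu_mid [(0.63, array([ 0.545, -0.246]))]
bar_dark_mid [(0.59, array([ 0.526, -0.318]))]
meter [(0.82, array([0.542, 0.509]))]
the job is handed in; nothing more can be done
```

The job is handed in at about 27 s of the 72 s allowed. The brass bar is in the channel of the larger blue press and clamped by the foot. The knob's line stands in the green sector.

- **Bar:** I slid it in until it stopped moving, with 4 to 6 N of reaction at the stop. That was within about 1 mm of where I expected contact. The last top-camera measurement put its free end at x 0.545 m, against 0.543 m expected.
- **Knob:** I turned it with a 20 N grip. The collar stopped after about 3.7 rad and the ratchet then slipped. My first check gave about 0.95 rad of slip, in the green but perhaps short of two clicks. So I gripped the knob again and turned it another 0.3 rad. The final measurement is about 1.2 rad of slip, which is close to mid-sector.
- **Other things:** The silver bar, black bar and multimeter were found at their starting places to within the detector's error. The robot was clear of everything and nothing unusual showed in the forces.

**Weak points in the checks:**
- The click count comes from the slip angle; I did not observe the clicks directly.
- After the second turn I had only numbers, because the picture limit was reached. The last picture, taken before that turn, already showed the line in the green.
- The top camera gave a bar yaw of about -0.8°, against the -3.5° I had estimated for the press. That camera had read about 2° off in the same direction before, so I put the gap down to that.

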